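# Fill the empty pockets of an instrument's battery carrier

### The arm

A 7-joint arm with a two-finger parallel gripper is mounted at the origin on the work surface. World frame = base frame: x ahead of the robot, y to its left, z up, the work surface at z = 0. Lengths are in m, angles in rad, forces in N, time in s.
With the tool pointing down it reaches from about 0.4 to 0.9 m from the base axis. Payload 5.6 kg.
Tool frame: the origin (TCP) lies between the finger pads; the fingertips stand 14 mm ahead of it and the grasp point (between the pads) lies 5 mm behind it (robot.finger_overhang is the distance from the TCP to the fingertips, in m); z points along the fingers, y is the line along which they close (so a half turn about z gives the same grasp; the last joint's range is limited). The gripper opens to 92 mm and grips with 3 to 60 N. Pads are 20 mm wide; open, the fingers measure 128 mm over their backs; the gripper's body (75 mm by 189 mm) begins 69 mm behind the grasp point.
Start: joints at [-1.272, 0.468, -0.012, 1.603, 0.006, 1.071, -0.056], TCP at [0.218, 0.612, 0.229] pointing down, gripper open.
Joint ranges: [-2.53, 2.53], [-0.31, 2.02], [-1.57, 1.55], [0.28, 2.44], [-1.29, 4.43], [0.15, 1.84], [-2.92, 2.92]. Speed limits (rad/s): [2.57, 2.57, 3.14, 3.14, 3.14, 3.14, 3.14].

### API

Orientations are given as a rotation vector (axis times angle).
In Python, from plant import robot gives the robot as it stands.
- The arm moves only by the tool carry_out, never from a script. Its argument "motion" is a list of rows, each a list of 5 numbers: the gripper command: -1 is shut, 1 is fully open, values between are in proportion, then the shift along the tool's x, y, z in mm, then the turn about the tool's z in rad. A call has 1 to 12 rows; each row is the pose to reach, as a shift and turn from the pose commanded when the call began, along the tool's axes at that moment; what a row does not reach only later rows make up. A row lasts 1/12 s, in which the tool goes at most 41.7 mm and 7.16 degrees, less where a joint would pass 70% of its speed; a pose out of reach is approached as far as the arm can. A call with a gripper value outside its range is refused whole. The fingers move at their own pace and stop on an object; the grip force is fixed at half the most. Time passes only in rows, so rows that repeat a pose let the fingers close. It gives the time, the measured TCP pose, the force, the opening and the grip force at its end, in the units of the state.
- robot.sense(): the state, without advancing time (a new reading comes with each control period).
- robot.grab_frame(name): name is "scene" or "top"; returns the picture (420x560x3 uint8, blue, green, red); there is no depth.
- robot.get_calibration(name): a dict with "K" (3x3 intrinsics, pixels), "R" (3x3) and "t" (3): a world point X has camera coordinates R X + t. Camera axes: x right, y down, z forward; pixel columns grow to the right and rows downward; lengths in m; the calibration is good to about 2 mm. A picture is of the moment at which its call begins. get_calibration takes no time and is no camera call.
- robot.sign_off(): hands the job in; it is judged then, once.
The state is a dict: "time": time; "joints": joint angles; "qd": joint speeds; "joint_efforts": joint torques, N m; "ee_pos": TCP position; "eef_rot": TCP orientation; "force": force on the tool from outside, world axes, zero at the start; "torque": the same for the moment, N m; "opening": finger opening in m; "gripper_force": force on a finger pad.
Only numpy, scipy, OpenCV 4.12 (cv2) and the standard library are available. Lean on these libraries where they do the work, as an engineer would, in place of code of your own. Each camera call takes 0.05 s, during which the arm holds its last target. There are 200 camera calls.

### The job

The instrument's black battery carrier has three pockets, and only one holds a cell. Put one of the two spare large cells from the rubber mat, the same size as the one already fitted, into each empty pocket, so that every pocket ends with one cell standing upright on its floor, nub up. Set the cells down, do not drop them.

Things in the scene. Friction and masses are not known exactly. Their poses are not given: they have to be found in the camera images.
- cell_1_center (a point): Centre (half-way up) of a large battery cell: grey jacket, steel ends, contact nub on top; 34 mm diameter, 61 mm tall, 140 g, upright, z up. One of the three such cells (any of them) is already in a pocket; two are spares on a fixed black rubber mat, 5 mm thick. Not wanted on the mat: a thinner cell (23 by 44 mm) and a squat black capacitor (44 by 43 mm), 85 mm or more centre to centre.
- cell_2_center (a point): Centre (half-way up) of a large battery cell: grey jacket, steel ends, contact nub on top; 34 mm diameter, 61 mm tall, 140 g, upright, z up. One of the three such cells (any of them) is already in a pocket; two are spares on a fixed black rubber mat, 5 mm thick. Not wanted on the mat: a thinner cell (23 by 44 mm) and a squat black capacitor (44 by 43 mm), 85 mm or more centre to centre.
- cell_3_center (a point): Centre (half-way up) of a large battery cell: grey jacket, steel ends, contact nub on top; 34 mm diameter, 61 mm tall, 140 g, upright, z up. One of the three such cells (any of them) is already in a pocket; two are spares on a fixed black rubber mat, 5 mm thick. Not wanted on the mat: a thinner cell (23 by 44 mm) and a squat black capacitor (44 by 43 mm), 85 mm or more centre to centre.
- carrier: Black tray fixed to the bench, 64 (x) by 194 (y) by 16 mm high; origin at the centre of its underside. Three pockets, centres at x = 0, y = -63, 0, +63 mm, each 54 (x) by 58 (y) mm, walls 5 mm, floor 5 mm above the bench with a brass contact; a seated cell's centre is 35.5 mm above the bench. Grip cells in their upper half, fingers closing along the carrier's x, to clear walls and neighbours.
There are look-alikes about, which are no part of the job. Leave any red look-alike of the part that bears cell_1_center alone.

How it is judged:
By the outcome, as a careful person would: the job done as asked, in the order asked, and still so for the second after the job is handed in, with the robot touching nothing.
It also fails if it takes over 53 s, if anything falls off the work surface, if the arm or the gripper's body presses on something with over 40 N, if the wrist force passes 120 N, or if a joint passes its speed limit or range.

## Working session

There is one attempt and no reset: what is moved stays moved. The work goes in short steps, Python scripts to look and compute and a tool call to move; the robot and the scene stay as the last step left them, time stands still between calls to the robot, and variables do not carry over. Pictures are saved under pics/ and viewed, at most 10 in all, crops included, and the job is handed in when it is done.

Besides the shell and the picture viewer there is one more tool, called after "Request:" by a JSON object that holds its "fn" and its "kwargs". carry_out: Moves the arm, as the interface text tells. Its arguments: {"type":"object","properties":{"motion":{"type":"array","items":{"type":"array","items":{"type":"number"}}}},"required":["motion"]}

```bash
mkdir -p pics; python3 - <<'E'
from plant import robot
import cv2
for n in("scene","top"):
    cv2.imwrite(f"pics/{n}0.png",robot.grab_frame(n)); c=robot.get_calibration(n); print(n,c)
print(robot.sense())
E
```

```text
scene {'K': array([[461.30608688,   0.        , 282.13511752],
       [  0.        , 461.30608688, 211.80859627],
       [  0.        ,   0.        ,   1.        ]]), 'R': array([[ 0.78073389,  0.62465756,  0.01604769],
       [ 0.38319543, -0.45833846, -0.80192713],
       [-0.49357457,  0.63224109, -0.59720629]]), 't': array([-0.41736639, -0.16067575,  1.22188618])}
top {'K': array([[389.50115834,   0.        , 286.12131082],
       [  0.        , 389.50115834, 214.63380921],
       [  0.        ,   0.        ,   1.        ]]), 'R': array([[ 0.00926786, -0.99901119,  0.04348282],
       [-0.99549532, -0.01332103, -0.09387025],
       [ 0.09435667, -0.04241697, -0.99463442]]), 't': array([-0.0389559 ,  0.53642121,  0.83842291])}
{'time': 0.1, 'joints': array([-1.27197945,  0.46830711, -0.01156034,  1.6035298 ,  0.00603155,
        1.0714039 , -0.05629602]), 'qd': array([-0.00137096, -0.00139468, -0.00130219, -0.00399247,  0.00063946,
        0.00178719,  0.00083514]), 'joint_efforts': array([ 5.26078529e-04, -5.21648920e+01, -1.27581542e-02, -2.44364369e+01,
       -5.68296912e-02,  1.41540301e-02,  8.51093455e-05]), 'ee_pos': array([0.21780537, 0.61188554, 0.22772462]), 'eef_rot': array([-5.34424152e-01, -3.09568733e+00,  2.53119528e-03]), 'force': array([-0.1139003 , -0.14229632, -0.36337496]), 'torque': array([-0.01542755, -0.00048476, -0.00082131]), 'gripper_force': 0.0, 'opening': 0.09171214934167812}
```

View pics/scene0.png

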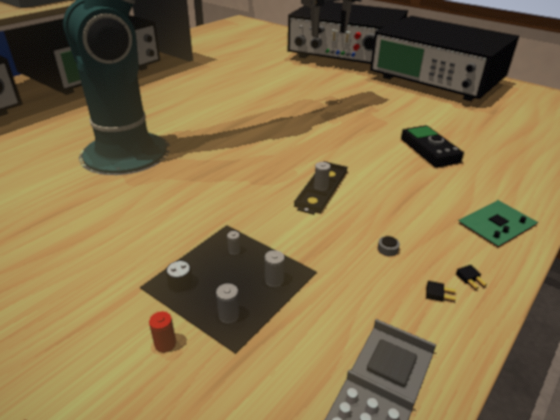

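View pics/top0.png

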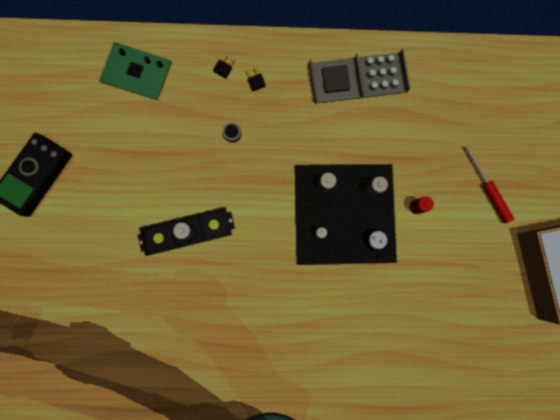

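The top view shows the carrier at about (186,231), with its middle pocket filled and brass contacts at (158,238) and (214,225). The spares are at (328,180) and (379,184). The thin cell is at (322,232), the capacitor at (378,240) and the red look-alike at (423,205). I'll enlarge these areas to measure them.

```bash
python3 - <<'E'
import cv2,numpy as np
t=cv2.imread("pics/top0.png"); s=cv2.imread("pics/scene0.png")
a=cv2.resize(t[200:262,130:240],None,fx=5,fy=5,interpolation=cv2.INTER_CUBIC)
b=cv2.resize(t[160:215,295:405],None,fx=5,fy=5,interpolation=cv2.INTER_CUBIC)
cv2.imwrite("pics/c1.png",cv2.convertScaleAbs(np.vstack([a,b]),alpha=1.6))
a=cv2.resize(s[235:335,200:310],None,fx=3.5,fy=3.5,interpolation=cv2.INTER_CUBIC)
b=cv2.resize(s[145:245,280:390],None,fx=3.5,fy=3.5,interpolation=cv2.INTER_CUBIC)
cv2.imwrite("pics/c2.png",cv2.convertScaleAbs(np.hstack([a,b]),alpha=1.6))
E
```

```text
(no output)
```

View pics/c1.png

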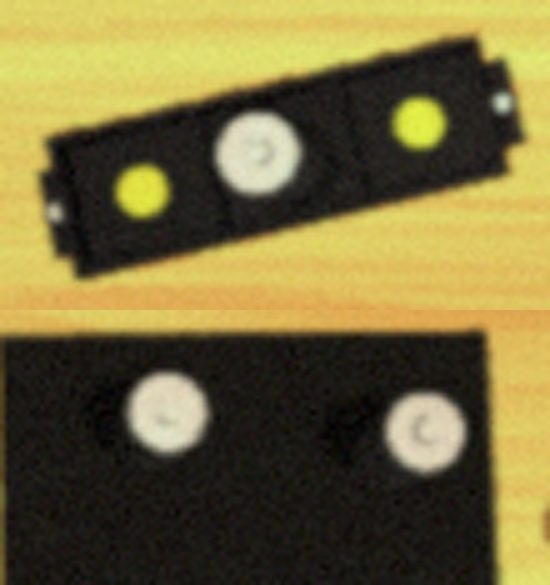

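View pics/c2.png

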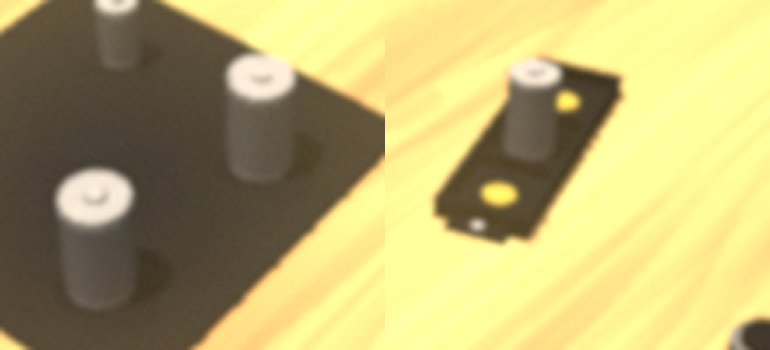

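Top crop: the brass contacts are near (142,191) and (419,123), with screws at (55,211) and (502,102). Spare tops are at (168,412) and (425,432). In the scene crop, the cell tops are at (260,78) and (95,197), and the brass at (567,102) and (499,194). Next I compute centroids and positions.

```bash
cat > h.py <<'E'
import cv2,numpy as np
from scipy.spatial.transform import Rotation as Rn
from plant import robot
def ray(n,uv,z):
    c=robot.get_calibration(n); d=c["R"].T@np.linalg.solve(c["K"],[*uv,1.]); o=-c["R"].T@c["t"]
    return o+d*(z-o[2])/d[2]
def blob(img,uv,kind,r=14):
    x,y=map(int,uv); p=img[y-r:y+r+1,x-r:x+r+1].astype(int)
    m=((p[...,0]>100) if kind=="w" else (p[...,2]>100)&(p[...,0]<100)).astype(np.uint8)
    n,l,s,c=cv2.connectedComponentsWithStats(m)
    k=min(range(1,n),key=lambda i:np.hypot(*(c[i]-r)))
    return c[k]+[x-r,y-r],s[k]
E
python3 - <<'E'
from h import *
t=cv2.imread("pics/top0.png");s=cv2.imread("pics/scene0.png")
P={}
for nm,uv,k,z,r,suv in [("A",(328,182),"w",.066,12,(274,257)),("B",(380,186),"w",.066,12,(227,291)),("M",(181,230),"w",.066,12,(322,165)),("b1",(158,238),"b",.005,7,(312,200)),("b2",(213,224),"b",.005,7,(332,174))]:
    c,st=blob(t,uv,k,r); P[nm]=ray("top",c,z)
    try: c2,st2=blob(s,suv,k,r); q=ray("scene",c2,z)
    except Exception as e: c2=st2=q=None
    print(nm,c.round(1),st,P[nm].round(4),c2,st2,q)
d=P["b1"]-P["b2"]; print("dist",np.linalg.norm(d),"yaw of carrier y",np.degrees(np.arctan2(d[1],d[0])),(P["b1"]+P["b2"])/2)
a,b=[ray("top",u,.01) for u in((140.6,241.8),(230,220))];d=a-b;print("screws",(a+b)/2,np.degrees(np.arctan2(d[1],d[0])),np.linalg.norm(d))
print(Rn.from_rotvec(robot.sense()["eef_rot"]).as_matrix().round(3))
E
```

```text
A [327.9 180.2] [  6   4  13  14 146] [ 0.6085 -0.1202  0.066 ] [275.54504505 255.14414414] [  3   0  22  18 222] [ 0.61319604 -0.11836144  0.066     ]
B [379.8 184.1] [  5   4  14  13 128] [ 0.6019 -0.2325  0.066 ] [226.5 291. ] [  2   5  20  15 242] [ 0.60687094 -0.23395714  0.066     ]
M [181.1 230.2] [  5   5  15  15 173] [0.4976 0.1877 0.066 ] [321.63829787 164.77659574] [ 5  8 15  8 94] [0.49981739 0.18617558 0.066     ]
b1 [158.  237.9] [ 3  3  9  9 69] [0.4829 0.2516 0.005 ] [312.1 199.9] [ 2  4 11  7 60] [0.51643731 0.13143526 0.005     ]
b2 [213.4 224.2] [ 3  3 10  9 69] [0.515  0.1297 0.005 ] [331.66666667 173.57575758] [ 4  4  7  6 33] [0.48763076 0.25434081 0.005     ]
dist 0.1260349845128258 yaw of carrier y 104.7552325353307 [0.49899223 0.19064589 0.005     ]
screws [0.49915322 0.19009506 0.01      ] 104.58052272852602 0.20195345367375436
[[-0.942  0.335 -0.   ]
 [ 0.335  0.942 -0.002]
 [-0.    -0.002 -1.   ]]
```

Both cameras agree to about 5 mm, and the contacts come out 126.0 mm apart, as they should. The carrier's x axis lies at 14.7°, and the empty pockets are at (0.483,0.252) and (0.515,0.130). I'll head for spare A at (0.609,-0.120), turning the tool so its y lies along the carrier's x.

Request:
{"fn": "carry_out", "kwargs": {"motion": [[1, -30, -28, 0, 0.1], [1, -60, -55, 0, 0.2], [1, -90, -82, 0, 0.3], [1, -120, -109, 0, 0.4], [1, -150, -136, 0, 0.5], [1, -180, -164, 0, 0.6], [1, -210, -191, 0, 0.7], [1, -240, -218, 0, 0.8], [1, -270, -245, 0, 0.9], [1, -300, -273, 0, 0.97], [1, -330, -300, 0, 0.97], [1, -360, -327, 0, 0.97]]}}

```text
time: 1.1
ee_pos: [0.4477, 0.1817, 0.2286]
eef_rot: [-1.916, -2.489, -0.0]
force: [0.9, -0.1, 0.8]
opening: 0.092
gripper_force: 0.0
```

```bash
cat >> h.py <<'E'
def go(x,y,z,yaw=14.7):
    s=robot.sense(); R=Rn.from_rotvec(s["eef_rot"]).as_matrix()
    d=R.T@(np.array([x,y,z])-s["ee_pos"]); a=np.arctan2(R[1,1],R[0,1])
    print("shift mm",(d*1e3).round(1),"turn",round(float(a-np.radians(yaw)),4),"pos",s["ee_pos"].round(4),"F",s["force"].round(1),"open",s["opening"],"t",s["time"])
E
python3 -c "
from h import *
go(.609,-.1195,.12)"
```

```text
shift mm [-332.5   78.8  108.5] turn 0.0023 pos [0.4477 0.1817 0.2286] F [ 0.9 -0.1  0.8] open 0.09196796078629704 t 1.1
```

Request:
{"fn": "carry_out", "kwargs": {"motion": [[1, -35, 8, 10, 0], [1, -70, 16, 20, 0], [1, -105, 25, 30, 0], [1, -140, 33, 40, 0], [1, -175, 41, 50, 0], [1, -210, 50, 60, 0], [1, -245, 58, 75, 0], [1, -280, 66, 90, 0], [1, -310, 74, 100, 0], [1, -326, 78, 105, 0], [1, -332, 79, 108, 0], [1, -332, 79, 108, 0]]}}

```text
time: 2.1
ee_pos: [0.6082, -0.1187, 0.1194]
eef_rot: [-1.918, -2.486, 0.003]
force: [-0.2, -0.1, -0.9]
opening: 0.0919
gripper_force: 0.0
```

```bash
python3 -c "
from h import *
go(.609,-.1195,.045)
cv2.imwrite('pics/a1.png',robot.grab_frame('scene')[180:350,150:400].repeat(3,0).repeat(3,1))"
```

```text
shift mm [-1.   0.7 74.4] turn -0.0001 pos [ 0.6082 -0.1187  0.1194] F [-0.2 -0.1 -0.9] open 0.09187606447849504 t 2.1
```

View pics/a1.png

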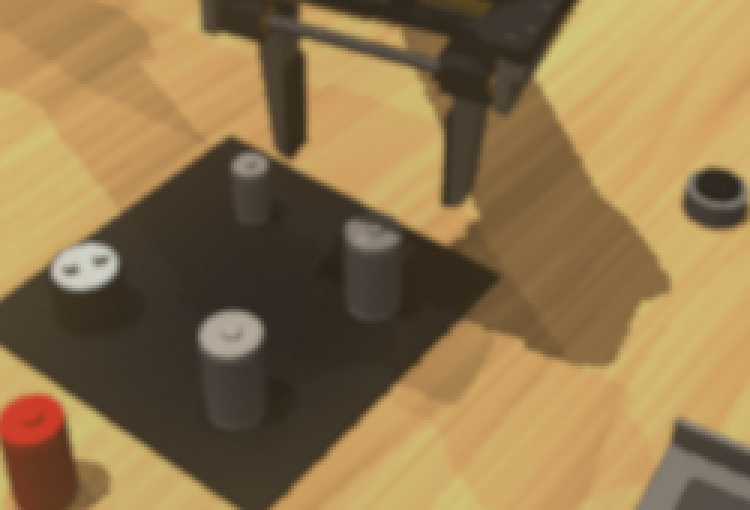

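The fingers are at (290,150) and (455,200), which puts the cell top at (373,235) midway between them and below. I'll descend and close.

Request:
{"fn": "carry_out", "kwargs": {"motion": [[1, -1, 0.5, 15, 0], [1, -1, 0.5, 32, 0], [1, -1, 0.5, 50, 0], [1, -1, 0.5, 64, 0], [1, -1, 0.5, 72, 0], [1, -1, 0.5, 74.5, 0], [1, -1, 0.5, 74.5, 0], [-1, -1, 0.5, 74.5, 0], [-1, -1, 0.5, 74.5, 0], [-1, -1, 0.5, 74.5, 0], [-1, -1, 0.5, 74.5, 0], [-1, -1, 0.5, 74.5, 0]]}}

```text
time: 3.15
ee_pos: [0.6098, -0.118, 0.0465]
eef_rot: [1.916, 2.489, 0.001]
force: [-0.6, 0.5, -0.3]
opening: 0.0609
gripper_force: 0.0
```

Request:
{"fn": "carry_out", "kwargs": {"motion": [[-1, 0, 0, 0, 0], [-1, 0, 0, 0, 0], [-1, 0, 0, 0, 0], [-1, 0, 0, 0, 0]]}}

```text
time: 3.48
ee_pos: [0.6096, -0.1179, 0.0461]
eef_rot: [1.916, 2.49, 0.0]
force: [-0.2, 0.5, 0.2]
opening: 0.0341
gripper_force: 0.4
```

```bash
python3 -c "
from h import *
print(robot.sense()['gripper_force']);go(.609,-.1195,.045)"
```

```text
0.3524265275336802
shift mm [-1.4 -1.   1.1] turn 0.0023 pos [ 0.6096 -0.1179  0.0461] F [-0.2  0.5  0.2] open 0.034086186011984244 t 3.4833
```

Request:
{"fn": "carry_out", "kwargs": {"motion": [[-1, 0, 0, 0, 0], [-1, 0, 0, 0, 0], [-1, 0, 0, 0, 0], [-1, 0, 0, 0, 0], [-1, 0, 0, -5, 0], [-1, 0, 0, -14, 0], [-1, 0, 0, -28, 0], [-1, 0, 0, -44, 0], [-1, 0, 0, -58, 0], [-1, 0, 0, -70, 0], [-1, 0, 0, -78, 0], [-1, 0, 0, -80, 0]]}}

```text
time: 4.48
ee_pos: [0.6106, -0.118, 0.1284]
eef_rot: [1.914, 2.488, 0.003]
force: [0.8, -0.5, -0.9]
opening: 0.0332
gripper_force: 30.0
```

```bash
python3 -c "
from h import *
print(robot.sense()['gripper_force']);go(.515,.130,.126)"
```

```text
29.998364746570587
shift mm [264.3 -28.9   2. ] turn 0.0024 pos [ 0.6106 -0.118   0.1284] F [ 0.8 -0.5 -0.9] open 0.03324755054855805 t 4.4833
```

Request:
{"fn": "carry_out", "kwargs": {"motion": [[-1, 8, -1, 0, 0], [-1, 26, -3, 0, 0], [-1, 54, -6, 0, 0], [-1, 86, -9, 0, 0], [-1, 120, -13, 0, 0], [-1, 154, -17, 0, 0], [-1, 188, -20, 0, 0], [-1, 218, -24, 0, 0], [-1, 242, -26, 0, 0], [-1, 256, -28, 0, 0], [-1, 263, -29, 0, 0], [-1, 264, -29, 0, 0]]}}

```text
time: 5.48
ee_pos: [0.5126, 0.1316, 0.1255]
eef_rot: [-1.911, -2.492, 0.001]
force: [0.1, -0.5, -1.2]
opening: 0.0334
gripper_force: 30.0
```

```bash
python3 -c "
from h import *
print(robot.sense()['gripper_force']);go(.515,.130,.047)
f=robot.grab_frame('scene')[100:250,230:430];t=robot.grab_frame('top')[160:310,110:310]
import numpy as np
cv2.imwrite('pics/a2.png',cv2.resize(np.hstack([f,t]),None,fx=2,fy=2,interpolation=cv2.INTER_CUBIC))"
```

```text
29.998578429222107
shift mm [-2.2  2.  78.5] turn 0.0055 pos [0.5126 0.1316 0.1255] F [ 0.1 -0.5 -1.2] open 0.03344389783158585 t 5.4833
```

View pics/a2.png

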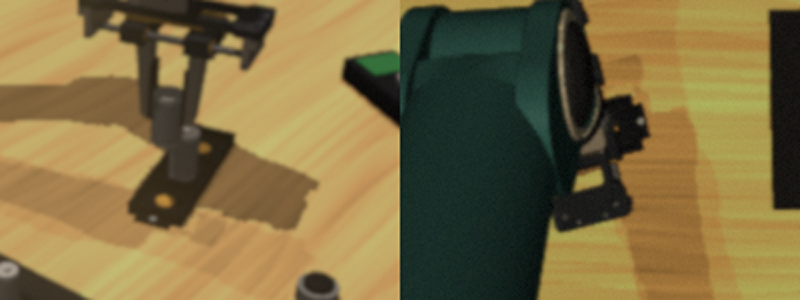

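The scene view shows the cell held upright at (167,115), over the near pocket whose brass is at (164,200). The middle cell at (183,150) is undisturbed. I'll lower gently.

Request:
{"fn": "carry_out", "kwargs": {"motion": [[-1, -1, 0.5, 8, 0], [-1, -2, 1, 24, 0], [-1, -2, 1.5, 42, 0], [-1, -2, 1.5, 56, 0], [-1, -2, 1.5, 66, 0], [-1, -2, 1.5, 72, 0], [-1, -2, 1.5, 75, 0], [-1, -2, 1.5, 76, 0], [-1, -2, 1.5, 77, 0], [-1, -2, 1.5, 77, 0]]}}

```text
time: 6.42
ee_pos: [0.5163, 0.1283, 0.0495]
eef_rot: [1.916, 2.489, 0.001]
force: [-0.4, 0.5, -2.2]
opening: 0.0335
gripper_force: 30.0
```

Request:
{"fn": "carry_out", "kwargs": {"motion": [[-1, 0, 0, 0.5, 0], [-1, 0, 0, 1, 0], [-1, 0, 0, 1, 0]]}}

```text
time: 6.67
ee_pos: [0.516, 0.1285, 0.0484]
eef_rot: [1.916, 2.49, 0.001]
force: [0.1, -0.6, -1.1]
opening: 0.0331
gripper_force: 30.0
```

Request:
{"fn": "carry_out", "kwargs": {"motion": [[-1, 0, 0, 0.7, 0], [-1, 0, 0, 1.3, 0], [-1, 0, 0, 1.3, 0]]}}

```text
time: 6.92
ee_pos: [0.5158, 0.1284, 0.0467]
eef_rot: [-1.916, -2.49, 0.0]
force: [0.8, 0.0, -0.7]
opening: 0.0332
gripper_force: 30.0
```

Request:
{"fn": "carry_out", "kwargs": {"motion": [[-1, 0, 0, 0.4, 0], [-1, 0, 0, 0.8, 0], [-1, 0, 0, 0.8, 0]]}}

```text
time: 7.17
ee_pos: [0.5159, 0.1283, 0.046]
eef_rot: [-1.916, -2.49, -0.0]
force: [-0.4, 1.0, -0.3]
opening: 0.0334
gripper_force: 30.0
```

Request:
{"fn": "carry_out", "kwargs": {"motion": [[-1, 0, 0, 0.4, 0], [-1, 0, 0, 0.8, 0], [-1, 0, 0, 0.8, 0]]}}

```text
time: 7.42
ee_pos: [0.516, 0.1283, 0.046]
eef_rot: [-1.916, -2.489, -0.001]
force: [-2.5, -0.2, 9.0]
opening: 0.0335
gripper_force: 30.0
```

Request:
{"fn": "carry_out", "kwargs": {"motion": [[-1, 0, 0, 0.3, 0], [-1, 0, 0, 0.6, 0], [-1, 0, 0, 0.6, 0]]}}

```text
time: 7.67
ee_pos: [0.516, 0.1283, 0.046]
eef_rot: [-1.916, -2.489, -0.001]
force: [-4.9, -0.1, 13.9]
opening: 0.0335
gripper_force: 30.0
```

Contact felt. Now ease off, release, and rise.

Request:
{"fn": "carry_out", "kwargs": {"motion": [[-1, 0, 0, -1, 0], [-1, 0, 0, -1, 0], [1, 0, 0, -1, 0], [1, 0, 0, -1, 0], [1, 0, 0, -1, 0], [1, 0, 0, -1, 0], [1, 0, 0, -1, 0], [1, 0, 0, -1, 0], [1, 0, 0, -1, 0], [1, 0, 0, -8, 0], [1, 0, 0, -20, 0], [1, 0, 0, -36, 0]]}}

```text
time: 8.67
ee_pos: [0.5154, 0.128, 0.081]
eef_rot: [-1.916, -2.489, 0.002]
force: [0.3, 0.8, 0.7]
opening: 0.092
gripper_force: 0.0
```

Request:
{"fn": "carry_out", "kwargs": {"motion": [[1, 0, 0, -20, 0], [1, 0, 0, -40, 0], [1, 0, 0, -48, 0], [1, 0, 0, -48, 0]]}}

```text
time: 9.0
ee_pos: [0.5175, 0.1288, 0.1313]
eef_rot: [1.915, 2.488, 0.007]
force: [1.0, 0.6, -0.0]
opening: 0.0921
gripper_force: 0.0
```

```bash
python3 -c "
from h import *
go(.603,-.233,.125)"
```

```text
shift mm [-371.7  -10.     5.9] turn 0.0024 pos [0.5175 0.1288 0.1313] F [ 1.   0.6 -0. ] open 0.09205372645915606 t 9.0
```

Request:
{"fn": "carry_out", "kwargs": {"motion": [[1, -20, -1, 0, 0], [1, -55, -2, 0, 0], [1, -93, -3, 0, 0], [1, -132, -4, 0, 0], [1, -171, -5, 0, 0], [1, -210, -6, 0, 0], [1, -249, -7, 0, 0], [1, -287, -8, 0, 0], [1, -322, -9, 0, 0], [1, -350, -9, 0, 0], [1, -366, -10, 2, 0], [1, -372, -10, 4, 0]]}}

```text
time: 10.0
ee_pos: [0.6005, -0.2378, 0.1236]
eef_rot: [1.922, 2.485, -0.003]
force: [-0.6, 0.2, -0.2]
opening: 0.092
gripper_force: 0.0
```

Request:
{"fn": "carry_out", "kwargs": {"motion": [[1, 0, 0, 0, 0], [1, 0, 0, 0, 0]]}}

```text
time: 10.17
ee_pos: [0.6009, -0.2325, 0.1236]
eef_rot: [-1.914, -2.488, -0.0]
force: [-0.5, 1.7, 0.1]
opening: 0.0918
gripper_force: 0.0
```

```bash
python3 -c "
from h import *
go(.603,-.233,.046)
cv2.imwrite('pics/b1.png',cv2.resize(robot.grab_frame('scene')[140:360,130:400],None,fx=2.7,fy=2.7))"
```

```text
shift mm [-1.2  2.  77.6] turn 0.003 pos [ 0.6009 -0.2325  0.1236] F [-0.5  1.7  0.1] open 0.09179153504635205 t 10.1667
```

View pics/b1.png

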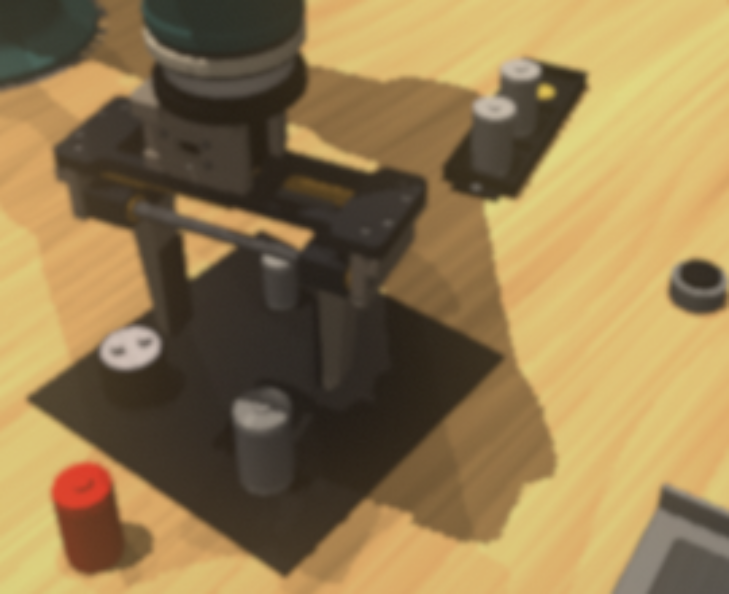

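The first cell stands in the near pocket at (493,135). The fingers at (175,330) and (332,385) straddle spare B, whose top is at (262,410). Before descending I'll check the capacitor's clearance.

```bash
python3 -c "
from h import *
u=np.array([.9673,.2538]);v=np.array([-u[1],u[0]])
for uv,z in(((378,240),.048),((322,232),.049),((424,204),.061)):
    p=ray('top',uv,z); d=p[:2]-[.603,-.233]; print(p.round(3),'along fingers',d@u,'across',d@v)"
```

```text
[ 0.482 -0.232  0.048] along fingers -0.11675849101969765 across 0.03146647717159088
[ 0.498 -0.11   0.049] along fingers -0.07028696745150541 across 0.14579937619804553
[ 0.561 -0.33   0.061] along fingers -0.06566271883216798 across -0.08351074174254897
```

Request:
{"fn": "carry_out", "kwargs": {"motion": [[1, -1, 1.5, 15, 0], [1, -1, 1.5, 32, 0], [1, -1, 1.5, 50, 0], [1, -1, 1.5, 65, 0], [1, -1, 1.5, 74, 0], [1, -1, 1.5, 77.5, 0], [1, -1, 1.5, 77.5, 0], [-1, -1, 1.5, 77.5, 0], [-1, -1, 1.5, 77.5, 0], [-1, -1, 1.5, 77.5, 0], [-1, -1, 1.5, 77.5, 0], [-1, -1, 1.5, 77.5, 0]]}}

```text
time: 11.22
ee_pos: [0.6035, -0.2346, 0.0477]
eef_rot: [1.916, 2.489, 0.001]
force: [-0.3, -0.4, 0.6]
opening: 0.0608
gripper_force: 0.0
```

Request:
{"fn": "carry_out", "kwargs": {"motion": [[-1, 0, 0, 0, 0], [-1, 0, 0, 0, 0], [-1, 0, 0, 0, 0], [-1, 0, 0, 0, 0], [-1, 0, 0, 0, 0], [-1, 0, 0, 0, 0], [-1, 0, 0, 0, 0], [-1, 0, 0, 0, 0]]}}

```text
time: 11.88
ee_pos: [0.6033, -0.2344, 0.0471]
eef_rot: [1.916, 2.49, 0.0]
force: [0.9, -0.1, 0.3]
opening: 0.0332
gripper_force: 30.0
```

Request:
{"fn": "carry_out", "kwargs": {"motion": [[-1, 0, 0, -5, 0], [-1, 0, 0, -14, 0], [-1, 0, 0, -28, 0], [-1, 0, 0, -44, 0], [-1, 0, 0, -60, 0], [-1, 0, 0, -74, 0], [-1, 0, 0, -83, 0], [-1, 0, 0, -88, 0], [-1, 0, 0, -90, 0], [-1, 0, 0, -90, 0]]}}

```text
time: 12.72
ee_pos: [0.6032, -0.2344, 0.1374]
eef_rot: [1.916, 2.49, 0.0]
force: [-0.3, 0.2, -0.8]
opening: 0.0338
gripper_force: 30.0
```

```bash
python3 -c "
from h import *
go(.483,.252,.137)"
```

```text
shift mm [5.009e+02 8.400e+00 4.000e-01] turn 0.0024 pos [ 0.6032 -0.2344  0.1374] F [-0.3  0.2 -0.8] open 0.03375741492634561 t 12.7167
```

Request:
{"fn": "carry_out", "kwargs": {"motion": [[-1, 8, 0, 0, 0], [-1, 24, 0, 0, 0], [-1, 48, 1, 0, 0], [-1, 78, 1, 0, 0], [-1, 110, 2, 0, 0], [-1, 142, 2, 0, 0], [-1, 174, 3, 0, 0], [-1, 206, 3, 0, 0], [-1, 238, 4, 0, 0], [-1, 270, 4, 0, 0], [-1, 302, 5, 0, 0], [-1, 334, 6, 0, 0]]}}

```text
time: 13.72
ee_pos: [0.5218, 0.0918, 0.1363]
eef_rot: [-1.915, -2.489, 0.002]
force: [0.8, -0.2, -1.3]
opening: 0.0335
gripper_force: 30.0
```

Request:
{"fn": "carry_out", "kwargs": {"motion": [[-1, 32, 0, 0, 0], [-1, 64, 1, 0, 0], [-1, 94, 1, 0, 0], [-1, 122, 2, 0, 0], [-1, 144, 2, 0, 0], [-1, 158, 2, 0, 0], [-1, 165, 2, 0, 0], [-1, 167, 2, 0, 0], [-1, 167, 2, 0, 0], [-1, 167, 2, 0, 0]]}}

```text
time: 14.55
ee_pos: [0.4828, 0.2506, 0.1369]
eef_rot: [1.918, 2.488, -0.001]
force: [-0.1, -0.2, -1.1]
opening: 0.0335
gripper_force: 30.0
```

```bash
python3 -c "
from h import *
go(.4835,.2515,.049)"
```

```text
shift mm [ 0.8  0.9 87.9] turn 0.0009 pos [0.4828 0.2506 0.1369] F [-0.1 -0.2 -1.1] open 0.033545483149133734 t 14.55
```

Request:
{"fn": "carry_out", "kwargs": {"motion": [[-1, 1, 1, 8, 0], [-1, 1, 1, 24, 0], [-1, 1, 1, 42, 0], [-1, 1, 1, 60, 0], [-1, 1, 1, 73, 0], [-1, 1, 1, 81, 0], [-1, 1, 1, 85, 0], [-1, 1, 1, 87, 0], [-1, 1, 1, 88, 0], [-1, 1, 1, 88, 0]]}}

```text
time: 15.38
ee_pos: [0.4838, 0.2532, 0.0495]
eef_rot: [1.916, 2.489, 0.001]
force: [0.7, 0.5, -0.9]
opening: 0.0333
gripper_force: 30.0
```

Request:
{"fn": "carry_out", "kwargs": {"motion": [[-1, 0, 0, 0.4, 0], [-1, 0, 0, 0.8, 0], [-1, 0, 0, 0.8, 0]]}}

```text
time: 15.63
ee_pos: [0.4835, 0.2534, 0.0487]
eef_rot: [1.916, 2.49, 0.001]
force: [0.8, 0.8, -1.2]
opening: 0.0335
gripper_force: 30.0
```

Request:
{"fn": "carry_out", "kwargs": {"motion": [[-1, 0, 0, 0.4, 0], [-1, 0, 0, 0.8, 0], [-1, 0, 0, 0.8, 0]]}}

```text
time: 15.88
ee_pos: [0.4834, 0.2532, 0.0475]
eef_rot: [1.916, 2.49, 0.0]
force: [-0.4, -0.9, -2.2]
opening: 0.0337
gripper_force: 30.0
```

Request:
{"fn": "carry_out", "kwargs": {"motion": [[-1, 0, 0, 0.4, 0], [-1, 0, 0, 0.8, 0], [-1, 0, 0, 0.8, 0]]}}

```text
time: 16.13
ee_pos: [0.4834, 0.2532, 0.0471]
eef_rot: [-1.916, -2.489, -0.0]
force: [-1.3, -0.3, 3.7]
opening: 0.0332
gripper_force: 30.0
```

Request:
{"fn": "carry_out", "kwargs": {"motion": [[-1, 0, 0, 0.4, 0], [-1, 0, 0, 0.8, 0], [-1, 0, 0, 0.8, 0]]}}

```text
time: 16.38
ee_pos: [0.4835, 0.2532, 0.047]
eef_rot: [-1.916, -2.489, -0.001]
force: [-2.9, -1.4, 11.2]
opening: 0.0332
gripper_force: 30.0
```

Seated, with 11 N upward at the expected height. Release, rise and back off.

Request:
{"fn": "carry_out", "kwargs": {"motion": [[-1, 0, 0, -0.8, 0], [-1, 0, 0, -0.8, 0], [1, 0, 0, -0.8, 0], [1, 0, 0, -0.8, 0], [1, 0, 0, -0.8, 0], [1, 0, 0, -0.8, 0], [1, 0, 0, -0.8, 0], [1, 0, 0, -0.8, 0], [1, 0, 0, -0.8, 0], [1, 0, 0, -8, 0], [1, 0, 0, -20, 0], [1, 0, 0, -36, 0]]}}

```text
time: 17.38
ee_pos: [0.4829, 0.2527, 0.0823]
eef_rot: [-1.916, -2.489, 0.002]
force: [0.2, 0.6, -0.3]
opening: 0.0922
gripper_force: 0.0
```

Request:
{"fn": "carry_out", "kwargs": {"motion": [[1, 0, 0, -20, 0], [1, 0, 0, -45, 0], [1, 0, 0, -75, 0], [1, 0, 0, -100, 0], [1, 30, 0, -110, 0], [1, 60, 0, -110, 0], [1, 95, 0, -110, 0], [1, 130, 0, -110, 0], [1, 160, 0, -110, 0], [1, 180, 0, -110, 0], [1, 185, 0, -110, 0], [1, 185, 0, -110, 0]]}}

```text
time: 18.38
ee_pos: [0.4352, 0.4332, 0.1925]
eef_rot: [1.913, 2.492, 0.001]
force: [0.3, 0.1, -0.5]
opening: 0.0916
gripper_force: 0.0
```

```bash
python3 -c "
from h import *
f=robot.grab_frame('scene')[110:310,190:410];t=robot.grab_frame('top')[160:360,110:330]
cv2.imwrite('pics/e.png',cv2.resize(np.hstack([f,t]),None,fx=1.8,fy=1.8,interpolation=cv2.INTER_CUBIC));print(robot.sense()['ee_pos'],robot.sense()['time'])"
```

```text
[0.43688364 0.43021044 0.19241445] 18.4833
```

View pics/e.png

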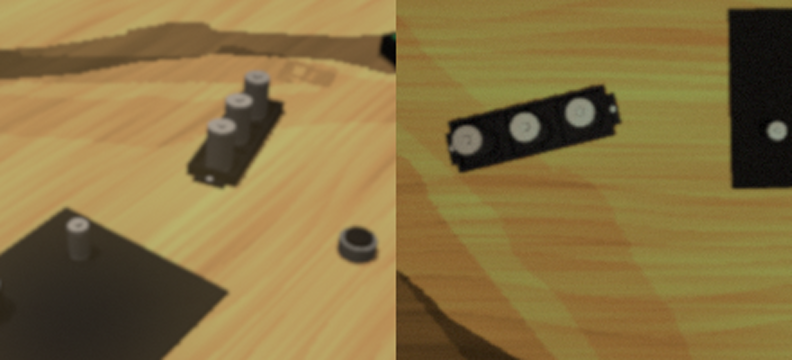

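All three cells stand upright in their pockets, at (466,140), (525,127) and (580,112) in the top half of the picture. The arm is clear of everything.

```bash
python3 -c "
from plant import robot
print(robot.sign_off())"
```

```text
the job is handed in; nothing more can be done
None
```

Both spare large cells are set down upright in the empty pockets, so each of the three pockets now holds one cell, nub up; the job was handed in at about 18.5 s.

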